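# Load the vial carousel in order and hold its belt tensioner back

## Robot

A 6-joint arm with a two-finger parallel gripper is mounted at the origin on a cart in front of the work surface, level with it; the furniture and walls round the work are solid. World frame = base frame: x ahead of the robot, y to its left, z up, the work surface at z = 0. Lengths are in mm, angles in rad, forces in N, time in s.
With the tool pointing down it reaches from about 275 to 825 mm from the base axis. Payload 5.2 kg.
Tool frame: the origin (TCP) lies at the very end of the fingers, on their centre line; the grasp point (between the pads) lies 19 mm behind it; z points along the fingers, y is the line along which they close (so a half turn about z gives the same grasp; the last joint's range is limited). The gripper opens to 93 mm and grips with 3 to 60 N. Pads are 15 mm wide; open, the fingers measure 128 mm over their backs; the gripper's body (75 mm by 188 mm) begins 65 mm behind the grasp point.
Start: joints at [1.001, 0.259, 1.535, -0, 1.348, -0.203], TCP at [197.225, 513.427, 186.453] pointing down, gripper open.
Joint ranges: [-3.14, 3.14], [-0.91, 2.08], [0.19, 2.58], [-1.22, 4.36], [0.22, 2.71], [-3.12, 3.12]. Speed limits (rad/s): [2.57, 2.57, 3.14, 3.14, 3.14, 3.14].

## Interface

Orientations are given as [roll, pitch, yaw] about the fixed x, y, z axes, in that order (R = Rz(yaw) Ry(pitch) Rx(roll)).
In Python, from bench import robot gives the robot as it stands. The module is installed in compiled form; this text tells all that it offers. Calls block until the motion is done:
- robot.move_ptp(position, orientation): joint-space move of the TCP to a pose.
- robot.move_linear(position, ori=None, speed=150, f_stop=None): straight line of the TCP; ori=None keeps the orientation; speed is the mean speed in mm/s. With f_stop (N) it stops when the force on the tool has changed by that much, and returns True; else False.
- robot.move_j(angles): joint-space move.
- robot.move_gripper(opening): opening from 0.0 (shut) to 1.0 (fully open); the grip force is fixed at half the most; returns when the fingers have stopped.
- robot.sleep(seconds).
- robot.inverse_kinematics(position, orientation): joint angles nearest the present ones, or None.
- robot.get_image(name): name is "scene" or "side" or "wrist"; returns a dict with "img" (400x640x3 uint8, blue, green, red), "fovy" (degrees; the focal length in pixels is half the picture's height over the tangent of half this angle, whatever the lens; pixels are square), "cx", "cy" (the principal point, pixels), "eye" and "orientation" of the camera in the world. Camera axes: x right, y down, z forward; pixel columns grow to the right and rows downward; lengths in mm; the calibration is good to about 2 mm. A picture is of the moment at which its call begins. There is no depth.
A pose or a line that the arm cannot do raises robot.MotionError and nothing moves.
- robot.hand_in(): hands the job in; it is judged then, once.
Readings, each from a call of its own:
- robot.current_t(): time.
- robot.current_qpos(): joint angles.
- robot.current_joint_vel(): joint speeds.
- robot.current_joint_efforts(): joint torques, N m.
- robot.current_tcp_pos(): TCP position.
- robot.current_eef_rot(): TCP orientation.
- robot.current_contact_force(): force on the tool from outside, world axes, zero at the start.
- robot.current_ft_torque(): the same for the moment, N m.
- robot.current_gripper_width(): opening from 0.0 (shut) to 1.0 (fully open).
- robot.current_finger_force(): force on a finger pad.
Only numpy, scipy, OpenCV 4.12 (cv2) and the standard library are available. Lean on these libraries where they do the work, as an engineer would, in place of code of your own. Each camera call takes 0.05 s, during which the arm holds its last target. There are 200 camera calls.

## Task

Get the vial carousel ready for its drive belt: first stand the larger loose vial in the empty pocket marked with one stud, then the smaller loose vial in the pocket marked with two studs, both fully down and upright, and let go of them. Then, with the fingers against its upright post, push the sprung tensioner arm back past the click of its pawl, and finish while still holding it pressed back there: it springs home if released. Leave the vial that is already in the third pocket in its place and do not knock the other things on the bench about.

Things in the scene. Friction and masses are not known exactly. Their poses are not given: they have to be found in the camera images.
- vial_large_mid (a point): centre (30 mm above its foot) of the larger loose vial: clear, white screw cap, 27 mm diameter, 60 mm tall, about 18 g, standing upright on the bench at the left; z axis up along the vial
- vial_short_mid (a point): centre (25.5 mm above its foot) of the smaller loose vial: the same look, 23 mm diameter, 51 mm tall, about 18 g, standing upright on the bench at the left; z axis up along the vial
- vial_third_mid (a point): centre of the vial that already stands in the third pocket (23 mm diameter, 51 mm tall); stays there
- carousel: grey disc, 144 mm diameter, fixed on the left of the aluminium base plate, turned by any amount; origin at the centre of its underside, 12 mm above the bench; its top is at 22 mm, a hub 6 mm high at its centre. Three white cups stand on it, axes 40 mm from the centre, 120 degrees apart; one, two or three black studs outward of each at the rim mark it, going counterclockwise from above
- pocket_1 (a point): centre of the mouth of the cup with one stud, the widest: bore 31 mm diameter, flared to 35 mm at the mouth; the mouth is 41 mm and the floor 25 mm above the bench, so it is 16 mm deep; z up
- pocket_2 (a point): centre of the mouth of the cup with two studs: bore 26 mm diameter, flared to 30 mm at the mouth; mouth 41 mm, floor 25 mm above the bench; z up. The larger vial does not fit it
- pocket_3 (a point): centre of the mouth of the cup with three studs, already filled; like pocket_2
- tensioner_pivot (a point): point on the vertical axis of the tensioner arm, 30 mm above the bench, on the right part of the base plate (160 x 320 x 12 mm, fixed; its yaw varies). A small pulley (top 43 mm above the bench) stands on the robot's side of this pivot, the pawl's grey block (top at 39 mm) beyond it
- tensioner_post (a point): centre, 55 mm above the bench, of the upright steel post near the arm's free end: 12 mm diameter, from 30 to 78 mm above the bench, 105 mm from the pivot's axis. The flat arm below points to the robot's right and carries a black idler wheel (30 mm diameter, top at 47 mm) 62 mm from the pivot. Push the post away from the robot, counterclockwise from above about the pivot
- tensioner (a joint): angle of the tensioner arm, rad: 0 at rest, growing as it is pushed back (counterclockwise from above), 0.70 at its end stop. A return spring resists with about 2 N at the post at rest, 6 N at 0.65; the pawl adds up to about 2 N from 0.23 on until it clicks over (fully past at 0.54). It does not hold the arm. Past the click means beyond 0.55
- small_beaker: small glass beaker, 51 mm diameter, 52 mm tall, between the loose vials and the base plate; origin at the centre of its foot; a bystander
- timer: bench timer, 24 x 64 x 52 mm, standing behind the loose vials; origin at the centre of its underside; a bystander
- flask: small conical flask, 68 mm diameter, 105 mm tall, at the far left; origin at the centre of its foot; a bystander
There are look-alikes about, which are no part of the job. What is shaped like the part that bears vial_large_mid but black, purple or red is not meant.

How it is judged (in metres and radians):
On the way, in this order (a step that is already met when the one before it is completed fails the run):
1. the larger vial stands released in the one-stud pocket while the smaller is not yet in its own (horizontal distance between vial_large_mid and pocket_1 below 0.006 m and z of vial_large_mid in the frame of pocket_1 below 0.0165 m and angle between vial_large_mid's own z axis and vertical below 0.12 rad and contact force between the fingers and vial_large below 0.1 N and horizontal distance between vial_short_mid and pocket_2 above 0.03 m), for 0.2 s.
2. the smaller vial stands released in the two-stud pocket as well (horizontal distance between vial_large_mid and pocket_1 below 0.006 m and z of vial_large_mid in the frame of pocket_1 below 0.0165 m and angle between each of vial_large_mid, vial_short_mid's own z axis and vertical below 0.12 rad and horizontal distance between vial_short_mid and pocket_2 below 0.006 m and z of vial_short_mid in the frame of pocket_2 below 0.012 m and contact force between the fingers and vial_short below 0.1 N), for 0.2 s.
3. with both vials in, the fingers push the tensioner arm past its click (horizontal distance between vial_large_mid and pocket_1 below 0.006 m and z of vial_large_mid in the frame of pocket_1 below 0.0165 m and angle between each of vial_large_mid, vial_short_mid's own z axis and vertical below 0.12 rad and horizontal distance between vial_short_mid and pocket_2 below 0.006 m and z of vial_short_mid in the frame of pocket_2 below 0.012 m and value of joint tensioner above 0.55 rad and contact force between the fingers and tensioner above 2 N), for 0.2 s.
At the end, for the whole second after the job is handed in: The fingers press on the tensioner arm with over 2 N and it rests beyond 0.55 rad, past the click, to the end. Large vial in the one-stud, short in the two-stud, third still in the three-stud pocket: within 6 mm of its axis, 2.5 mm of its floor, 0.12 rad of upright; loaded vials let go (all of step 3 and horizontal distance between vial_third_mid and pocket_3 below 0.006 m and z of vial_third_mid in the frame of pocket_3 below 0.012 m and angle between vial_third_mid's own z axis and vertical below 0.12 rad and contact force between the fingers and vial_large below 0.1 N and contact force between the fingers and vial_short below 0.1 N and velocity of joint tensioner between -0.1 and 0.1 rad/s); the arm keeps its last pose, push and grip.
It fails at once if a bystander (beaker, timer or flask) is moved more than 30 mm (distance of any of small_beaker, timer, flask from where it was at the start of the episode above 0.03 m).
It fails at once if the vial in the third pocket is pulled out (z of vial_third_mid in the frame of pocket_3 above 0.022 m).
It also fails if it takes over 72 s, if anything falls off the work surface, if the arm or the gripper's body presses on something with over 40 N, if the wrist force passes 120 N, or if a joint passes its speed limit or range.

## Working session

There is one attempt and no reset: what is moved stays moved. The work goes in short steps, each a Python script; the robot and the scene stay as the last script left them, time stands still between calls to the robot, and variables do not carry over. Pictures are saved under pics/ and viewed, at most 10 in all, crops included, and the job is handed in when it is done.

```bash
mkdir -p pics; cat > h.py <<'E'
from bench import robot
import numpy as np, cv2, json
from scipy.spatial.transform import Rotation as R
def snap(name,fn):
    d=robot.get_image(name); cv2.imwrite(f'pics/{fn}.png',d['img'])
    m={k:np.asarray(d[k]).tolist() for k in('fovy','cx','cy','eye','orientation')}
    json.dump(m,open(f'pics/{fn}.json','w')); return d
def cam(m):
    o=np.array(m['orientation'],float)
    Rm=o if o.shape==(3,3) else R.from_euler('xyz',o).as_matrix()
    return Rm,np.array(m['eye'],float),200/np.tan(np.radians(m['fovy'])/2)
def ray(m,u,v,z):
    Rm,e,f=cam(m); d=Rm@np.array([(u-m['cx'])/f,(v-m['cy'])/f,1]); return e+d*(z-e[2])/d[2]
def proj(m,p):
    Rm,e,f=cam(m); q=Rm.T@(np.array(p)-e); return m['cx']+f*q[0]/q[2],m['cy']+f*q[1]/q[2]
def load(fn): return json.load(open(f'pics/{fn}.json'))
E
python3 - <<'E'
from h import *
for n in('scene','side','wrist'):
    d=snap(n,n+'0'); print(n,d['fovy'],d['cx'],d['cy'],d['eye'],d['orientation'])
print(robot.current_t(),robot.current_eef_rot(),robot.current_gripper_width())
a=[cv2.imread(f'pics/{n}0.png') for n in('scene','side')]
E
```

```text
scene 56.17280359871983 316.8139883994065 199.81183148884966 [ 53.20984569 941.41761819 498.48699057] [-2.01340708  0.00424434 -2.61590067]
side 57.41068624950868 320.57589680906574 200.75964011753263 [ 408.42520841 -591.78703329  569.28437735] [-2.16189242  0.02069739 -0.15019433]
wrist 66.5102196546369 316.2647943628348 198.8943748052822 [121.13073842 543.51927001 385.56522871] [ 2.84679606e+00 -1.31388319e-05  1.20493640e+00]
0.15 [-3.14024813e+00 -2.48996750e-04  2.77480208e+00] 1.0028460383738729
```

View pics/scene0.png

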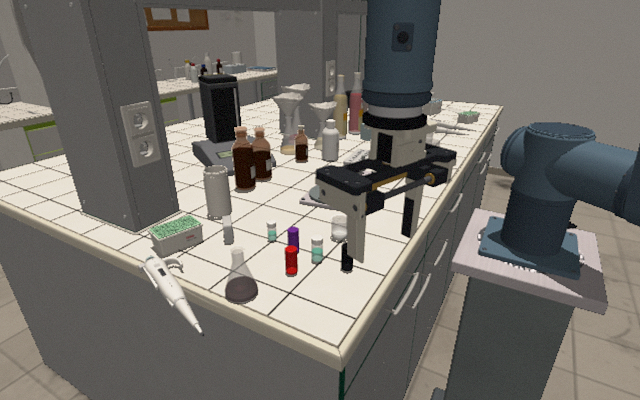

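View pics/side0.png

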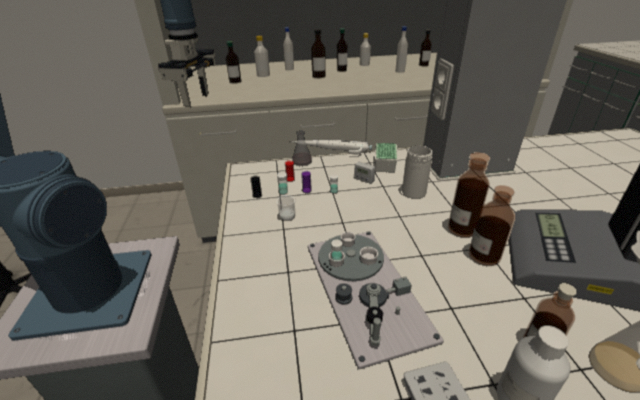

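View pics/wrist0.png

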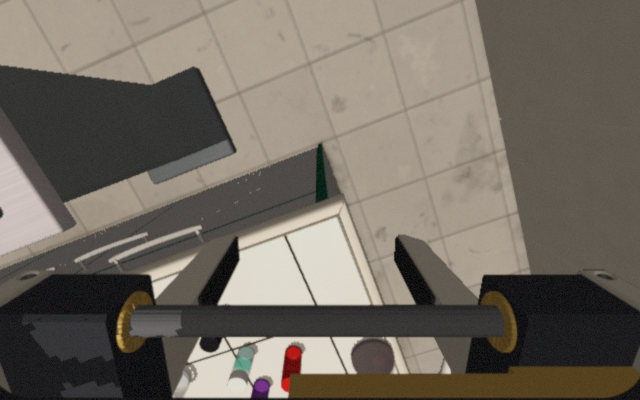

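The scene view shows the two clear/teal loose vials: A with its foot near (317,262), B near (272,241). In the side view they are at (283,186) and (334,184), and the beaker is at (287,208). The carousel is around (350,257), the third vial stands in the cup near (337,250), and the tensioner post is near (375,330). The wrist view is mostly blocked by the fingers.

```bash
python3 - <<'E'
from h import *
s,d,w=load('scene0'),load('side0'),load('wrist0')
print('A',ray(s,317,262,0),ray(d,283,193,0)); print('B',ray(s,272,241,0),ray(d,334,191,0))
for n,uv,z in [('beaker',(287,219),0),('flask',(303,163),0),('hub',(351,255),28),('post top',(376,312),78),('post bottom',(376,343),30),('pivot',(375,290),40),('black',(257,196),0),('red',(290,180),0),('purple',(307,192),0)]: print(n,ray(d,*uv,z))
t=robot.current_tcp_pos(); print('tcp px',proj(w,t)); Rt=R.from_euler('xyz',robot.current_eef_rot())
for uv in [(316,100),(316,150),(316,200),(316,250),(200,340),(430,340)]: print(uv,Rt.inv().apply(ray(w,*uv,40)-np.array(t)))
im=cv2.imread('pics/side0.png')
a=cv2.resize(im[140:225,235:385],None,fx=5,fy=5,interpolation=cv2.INTER_CUBIC)
cv2.imwrite('pics/c1.png',a)
b=cv2.resize(im[225:365,300:445],None,fx=4.2,fy=4.2,interpolation=cv2.INTER_CUBIC); cv2.imwrite('pics/c2.png',b)
E
```

```text
A [414.83904379 321.43799366   0.        ] [422.48081079 308.40534622   0.        ]
B [559.35994672 298.53150171   0.        ] [569.79194501 292.18103452   0.        ]
beaker [424.59512    180.09883764   0.        ]
flask [499.98603126 481.35854347   0.        ]
hub [551.47316492 -13.49828429  28.        ]
post top [ 548.76393028 -209.35972871   78.        ]
post bottom [ 544.99098025 -233.88193689   30.        ]
pivot [ 571.85450164 -129.55161062   40.        ]
black [347.66237879 305.9844358    0.        ]
red [448.51128715 378.69419565   0.        ]
purple [491.72834574 301.09903682   0.        ]
tcp px (np.float64(314.3640835807411), np.float64(227.53431582881007))
(316, 100) [ 88.18538562   1.16955398 145.8445534 ]
(316, 150) [ 34.47121609   1.20597559 145.83112976]
(316, 200) [-24.5965345    1.24602728 145.81636822]
(316, 250) [-89.86021439   1.29028019 145.80005826]
(200, 340) [-226.53166782 -158.42327874  145.98076601]
(430, 340) [-226.24049414  158.43559774  145.55481451]
```

View pics/c2.png

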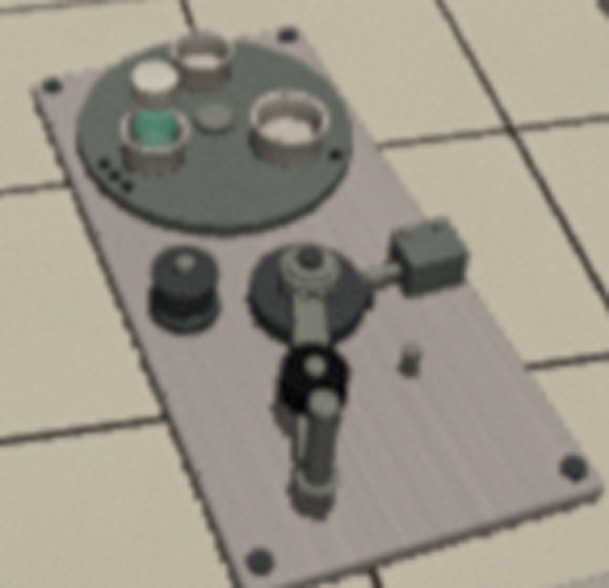

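c2 is the side view upscaled by 4.2. The one-stud cup is at (288,118), the two-stud cup at (203,50) and the third vial at (155,100), with the hub at (213,112). The post top is at (322,400) and the pivot at (310,258). Next I'll look closer with the wrist camera at both areas.

```bash
python3 - <<'E'
from h import *
robot.move_ptp([450,-60,260],[np.pi,0,0]); snap('wrist','w2'); print(robot.current_t())
robot.move_ptp([590,300,220],[np.pi,0,np.pi]); snap('wrist','w1'); print(robot.current_t())
a=cv2.imread('pics/w1.png')[0:260,60:600]; b=cv2.imread('pics/w2.png')[0:260,60:600]
cv2.imwrite('pics/c3.png',np.vstack([a,b]))
E
```

```text
2.45
4.6083
```

View pics/c3.png

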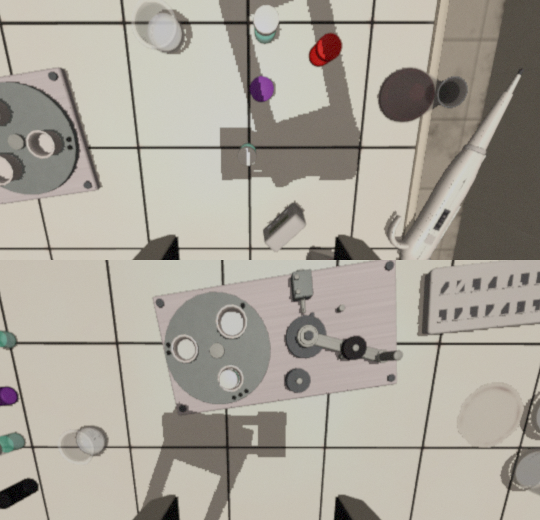

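The top half of c3 (w1) shows the large vial's cap at (266,20) and the small vial's cap at (247,155). The bottom half (w2) shows the hub at (216,351), the one-stud cup at (231,322), the two-stud cup at (185,348), the filled three-stud cup at (230,379), the pivot at (308,337) and the post near (396,356). Next I'll take a close look at each item, using the same yaw for a vial and its pocket so camera bias cancels.

```bash
python3 - <<'E'
from h import *
w1,w2=load('w1'),load('w2')
g=lambda m,u,v,z:ray(m,u+60,v,z)[:2]
A=g(w1,266,20,60);B=g(w1,247,155,51)
H=g(w2,216,351-260,28);P1=g(w2,231,322-260,41);P2=g(w2,185,348-260,41);P3=g(w2,230,379-260,76)
print('A',A,'B',B,'H',H,'P',P1,P2,P3,'timer',g(w1,285,228,52),'pivot',g(w2,308,77,40),'posttop',g(w2,398,95,78))
y1=np.arctan2(*(P1-H)[::-1]);y2=np.arctan2(*(P2-H)[::-1]);print(np.degrees([y1,y2]))
ya=y1+np.pi; yb=y2
if yb>np.pi: yb-=2*np.pi
robot.move_gripper(0.5)
tiles=[];meta={}
for n,P,y,z in [('B',B,yb,51),('A',A,ya,60),('P1',P1,ya,41),('P2',P2,yb,41)]:
    t=P-75*np.array([np.cos(y),np.sin(y)])
    robot.move_ptp([*t,150],[np.pi,0,y]); robot.sleep(.3); d=snap('wrist','h'+n)
    u,v=np.round(proj(load('h'+n),[*P,z])).astype(int); u0=max(u-66,0);v0=max(v-50,0)
    c=d['img'][v0:v0+100,u0:u0+133]; print(n,P,y,'px',u,v,'crop',u0,v0,c.shape,robot.current_t())
    tiles.append(cv2.resize(c,(399,300),interpolation=cv2.INTER_CUBIC))
cv2.imwrite('pics/c4.png',np.vstack([np.hstack(tiles[:2]),np.hstack(tiles[2:])]))
E
```

```text
A [422.67405176 311.55680372] B [565.56106669 290.14875151] H [550.59724024  -3.45168556] P [584.62794565 -25.28906788] [553.58302536  34.85483602] [516.30402243 -25.4330952 ] timer [660.39662112 338.69455973] pivot [ 567.28381891 -123.57358036] posttop [ 544.40788691 -225.24773985]
[-32.68814466  85.54311659]
B [565.56106669 290.14875151] 1.493009036906568 px 316 115 crop 250 65 (100, 133, 3) 7.225
A [422.67405176 311.55680372] 2.5710769028628833 px 315 114 crop 249 64 (100, 133, 3) 8.4833
P1 [584.62794565 -25.28906788] 2.5710769028628833 px 314 114 crop 248 64 (100, 133, 3) 10.2333
P2 [553.58302536  34.85483602] 1.493009036906568 px 316 115 crop 250 65 (100, 133, 3) 11.5917
```

View pics/c4.png

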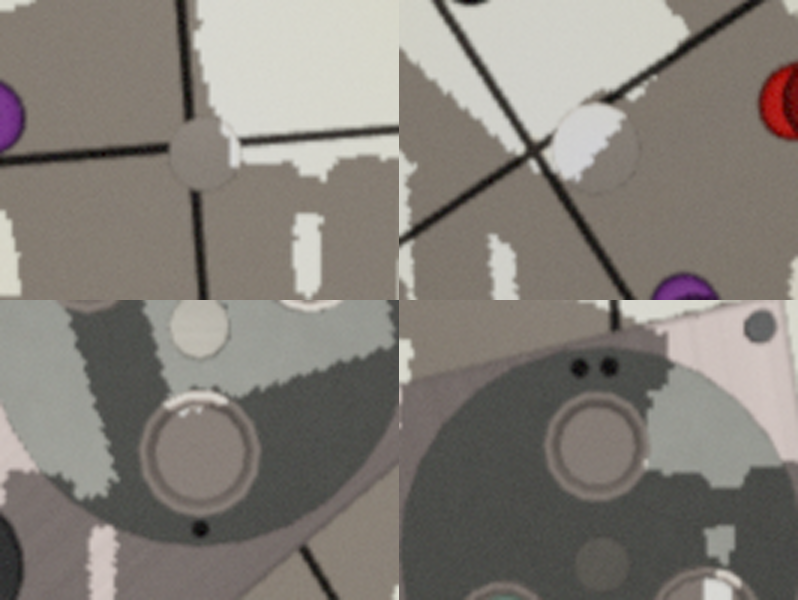

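In c4 the tile centres are: B cap (205,154), A cap (196,148), one-stud mouth (200,152) and two-stud mouth (199,146). The hub is at (198,27) in the P1 tile and (202,264) in the P2 tile. A's cap is clearly the bigger one. I'll check the numbers against each other, then grasp A.

```bash
python3 - <<'E'
from h import *
crop={'B':(250,65),'A':(249,64),'P1':(248,64),'P2':(250,65)}
g=lambda n,x,y,z:ray(load('h'+n),crop[n][0]+x/3-.33,crop[n][1]+y/3-.33,z)[:2]
B=g('B',205,154,51);A=g('A',196,148,60);P1=g('P1',200,152,41);P2=g('P2',199,146,41)
H1=g('P1',198,27,28);H2=g('P2',202,264,28)
print('A',A,'B',B,'P1',P1,'P2',P2,'H',H1,H2,np.linalg.norm(P1-H1),np.linalg.norm(P2-H2),np.linalg.norm(P1-P2))
json.dump({'A':A.tolist(),'B':B.tolist(),'P1':P1.tolist(),'P2':P2.tolist()},open('pos.json','w'))
ya=2.571
robot.move_ptp([*A,120],[np.pi,0,ya])
print(robot.move_linear([*A,34],speed=120,f_stop=8))
robot.move_gripper(0.2); print(robot.current_gripper_width(),robot.current_finger_force())
robot.move_linear([*A,120],speed=150); snap('scene','s1'); snap('wrist','w3')
print(robot.current_t(),robot.current_tcp_pos(),robot.current_gripper_width(),robot.current_finger_force())
E
```

```text
A [421.70496754 311.32678385] B [567.10248434 289.14171458] P1 [584.78707259 -25.04756429] P2 [553.51629576  35.95865497] H [551.52763121  -4.57401907] [551.47297187  -4.17451214] 39.055812562736804 40.18514992314808 68.5537764960581
False
0.20026549324600754 0.0
15.35 [420.78738493 310.87283082 118.71547742] 0.2013728671251667 0.0
```

```bash
python3 - <<'E'
from h import *
a=cv2.imread('pics/s1.png')[130:330,180:460]; b=cv2.imread('pics/w3.png')[60:400,40:600]
cv2.imwrite('pics/c5.png',np.vstack([cv2.resize(a,(434,310),interpolation=cv2.INTER_CUBIC),cv2.resize(b,(434,264))]))
E
```

```text
(no output)
```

View pics/c5.png

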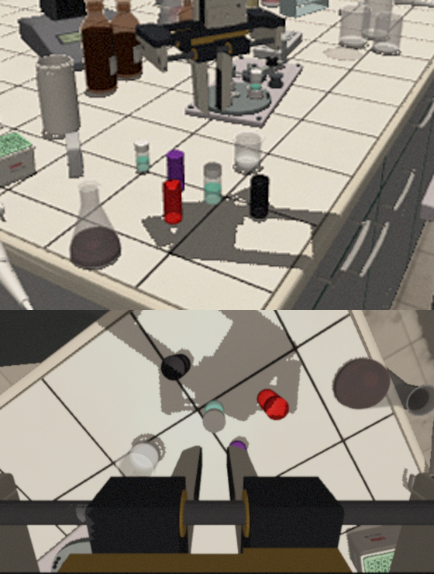

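c5 shows A still standing, with its cap near w3 pixel (315,195), and the fingers empty above it. I'll work out where A now sits relative to the tool.

```bash
python3 - <<'E'
from h import *
m=load('w3');A=json.load(open('pos.json'))['A']
for z in(0,60,120):print(z,proj(m,[*A,z]))
s=load('s1')
for z in(0,60,120):
    u,v=proj(s,[*A,z]);print('s1',z,u,v,'crop',(u-180)*1.55,(v-130)*1.55)
# where the A foot is in s1/s0, foot/top pick in crop coordinates
for x,y,z in[(212,203,0),(212,167,60)]: print(ray(s,180+x/1.55,130+y/1.55,z))
for x,y,z in[(213,420-310,60)]: print(ray(m,40+x*560/434,60+y*340/264,z))
print(robot.current_contact_force())
im=cv2.imread('pics/w3.png')[150:300,235:395]
cv2.imwrite('pics/c6.png',cv2.resize(im,None,fx=4,fy=4,interpolation=cv2.INTER_CUBIC))
E
```

```text
0 (np.float64(315.83351276866335), np.float64(186.32832107700548))
60 (np.float64(315.72548357615506), np.float64(203.17956198558485))
120 (np.float64(315.55949285635916), np.float64(229.07209661371206))
s1 0 316.62637494293534 258.9752500113258 crop 211.7708811615498 199.91163751755496
s1 60 316.5080565056086 236.79040575464944 crop 211.5874875836933 165.52512891970665
s1 120 316.3823375062502 213.21794753186887 crop 211.39262313468785 128.98781867439675
[4.17359747e+02 3.18128894e+02 5.68434189e-14]
[419.10481042 314.6087399   60.        ]
[420.0921368 311.4246117  60.       ]
[ 0.54161782 -0.13408477 -0.34417437]
```

View pics/c6.png

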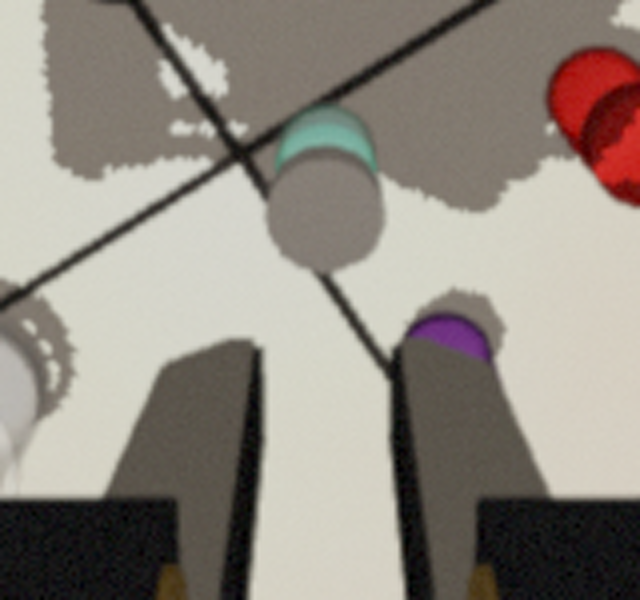

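c6 shows the cap at (325,212), unmoved. The fingertips are at rows ~340–345 with a gap of ~130 (32 px in the original picture), while the reported TCP should be at crop row 316. Both this view and s1 put the real finger ends about 25–30 mm above the reported TCP, so I closed just above the cap. I'll measure the true tip height by touching the bare bench.

```bash
python3 - <<'E'
from h import *
robot.move_ptp([500,215,70],[np.pi,0,2.571]); f0=np.array(robot.current_contact_force())
robot.move_linear([500,215,15],speed=120)
r=robot.move_linear([500,215,-45],speed=40,f_stop=5)
print(r,robot.current_tcp_pos(),robot.current_contact_force()-f0,robot.current_t())
robot.move_linear([500,215,70],speed=150)
print(robot.current_tcp_pos())
E
```

```text
True [499.70135188 214.92808343 -31.9079813 ] [-1.20370151 -0.02356579  6.44813908] 17.6417
[499.22552522 214.8004715   69.06522242]
```

The real fingertips are 31 mm above the reported TCP, so I'll offset all heights by that. Now grasping A.

```bash
cat >> h.py <<'E'
pos=json.load(open('pos.json')) 
DZ=-31.0
def pick(P,y,tip):
    robot.move_gripper(0.5)
    robot.move_ptp([*P,90+DZ],[np.pi,0,y]); robot.sleep(.2)
    print('stop',robot.move_linear([*P,tip+DZ],speed=100,f_stop=10))
    robot.move_gripper(0.05); print('w',robot.current_gripper_width()*93,robot.current_finger_force(),robot.current_tcp_pos())
    robot.move_linear([*P,tip+100+DZ],speed=200); print('w',robot.current_gripper_width()*93,robot.current_t())
def place(P,y,tip,clear=85):
    robot.move_ptp([*P,tip+clear+DZ],[np.pi,0,y]); robot.sleep(.3)
    print(robot.current_tcp_pos())
    robot.move_linear([*P,tip+45+DZ],speed=150)
    r=robot.move_linear([*P,tip+23+DZ],speed=35,f_stop=5)
    t=robot.current_tcp_pos(); print('down',r,'foot z',t[2]-DZ-tip,t,robot.current_contact_force(),robot.current_t())
    return t[2]-DZ-tip
E
python3 - <<'E'
from h import *
pick(pos['A'],2.571,27)
place(pos['P1'],2.571,27)
E
```

```text
stop False
w 26.381119749636667 30.00092625617981 [422.03563347 311.52944051  -3.48263782]
w 26.282006600244287 21.8083
[584.75986947 -24.11351339  81.16862651]
down True foot z 34.673668382849286 [584.70599134 -25.29892937  30.67366838] [-1.01041244  0.02615045  0.41499674] 24.325
```

It gripped at 26.4 mm. The foot is 6 mm inside the mouth, probably touching the flare. Continuing gently with small lateral tries.

```bash
cat >> h.py <<'E'
def insert(P,tip,fs=7,steps=((0,0),(1.5,0),(-1.5,0),(0,1.5),(0,-1.5))):
    for dx,dy in steps:
        z=robot.current_tcp_pos()[2]
        robot.move_linear([P[0]+dx,P[1]+dy,z+1],speed=30)
        r=robot.move_linear([P[0]+dx,P[1]+dy,tip+23.5+DZ],speed=30,f_stop=fs)
        t=robot.current_tcp_pos(); f=t[2]-DZ-tip
        print((dx,dy),r,'foot',round(f,1),t[:2],robot.current_contact_force(),robot.current_t())
        if f<27: return True
    return False
E
python3 - <<'E'
from h import *
print(insert(pos['P1'],27))
E
```

```text
(0, 0) True foot 25.2 [584.84120061 -25.4150087 ] [-0.31367239 -0.14648782  3.65879955] 24.9667
True
```

```bash
python3 - <<'E'
from h import *
P=pos['P1']; robot.move_gripper(0.45); robot.sleep(.3)
robot.move_linear([*P,150+DZ],speed=200)
pick(pos['B'],1.493,22)
if 20<robot.current_gripper_width()*93<25:
    snap('side','d2')
    f=place(pos['P2'],1.493,22)
    if f>27: print(insert(pos['P2'],22))
E
```

```text
stop False
w 22.37890900897111 29.999047815799713 [567.35816354 289.23238478  -8.53801632]
w 22.455009950085202 30.3917
[553.68016799  37.01361707  76.00018277]
down True foot z 25.07090073844202 [553.39182306  35.95361129  16.07090074] [-0.2508417  -0.07308352  3.12346766] 32.7167
```

```bash
python3 - <<'E'
from h import *
P=pos['P2']; robot.move_gripper(0.45); robot.sleep(.3)
robot.move_linear([*P,150+DZ],speed=200)
robot.move_ptp([465,-115,170],[np.pi,0,0]); robot.sleep(.3); d=snap('wrist','w5'); robot.move_gripper(0.0); print(robot.current_t())
m=load('w5')
for n,p in dict(P1=[*pos['P1'],41],P1top=[*pos['P1'],85],P2=[*P,41],P2top=[*P,76],post=[544,-225,78],pivot=[567,-124,40]).items(): print(n,np.round(proj(m,p),1))
c=d['img'][0:230,120:520]; cv2.imwrite('pics/c7.png',cv2.resize(c,None,fx=2,fy=2,interpolation=cv2.INTER_CUBIC))
E
```

```text
36.4667
P1 [228.1  65.6]
P1top [213.8  59.1]
P2 [171.1  98.5]
P2top [153.6  97.6]
post [438.7 109.2]
pivot [327.4  84.9]
```

View pics/c7.png

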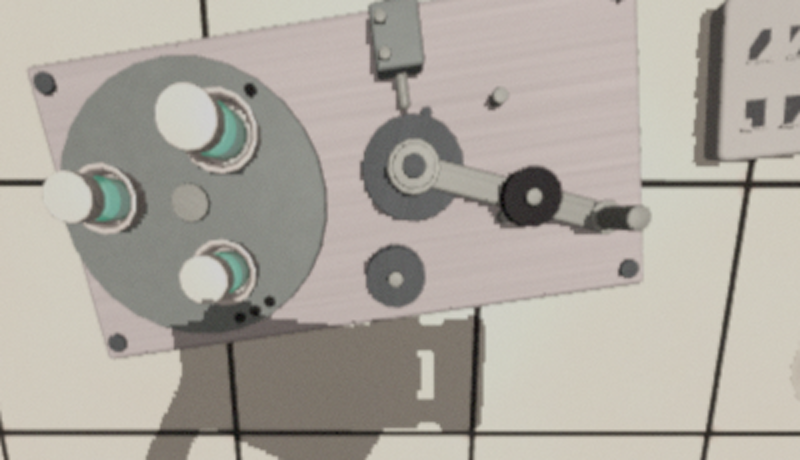

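c7 confirms all three vials are seated upright: the cap tops at (187,117) and (69,196) match the predictions (188,118) and (67,195). The post top is at (637,216) and the pivot at (414,165). Now pushing the tensioner along its arc.

```bash
python3 - <<'E'
from h import *
m=load('w5'); g=lambda x,y,z:ray(m,120+x/2-.25,y/2-.25,z)[:2]
post=g(637,216,78);piv=g(414,165,43); r=post-piv; print(post,piv,np.linalg.norm(r))
a0=np.arctan2(r[1],r[0]); tip=50
C=piv; L=105
def pose(th,d):
    a=a0+th; t=np.array([-np.sin(a),np.cos(a)])
    return C+L*np.array([np.cos(a),np.sin(a)])-d*t, a+np.pi/2
p,y=pose(0,50); print(p,y)
robot.move_ptp([*p,140+DZ],[np.pi,0,y]); robot.move_linear([*p,tip+DZ],speed=150); robot.sleep(.2)
f0=np.array(robot.current_contact_force())
q,_=pose(0,5); print('hit',robot.move_linear([*q,tip+DZ],speed=30,f_stop=2))
t=np.array(robot.current_tcp_pos()[:2]); tv=np.array([np.cos(y),np.sin(y)])
d=(post-t)@tv; print('d',d,'F',robot.current_contact_force()-f0,robot.current_t())
json.dump(dict(C=C.tolist(),a0=a0,d=d,f0=f0.tolist()),open('arc.json','w'))
E
```

```text
[ 545.25101112 -224.46998783] [ 569.33645304 -123.21477584] 104.08038463870767
[ 496.39540822 -213.79404489] -0.23352875037288023
hit True
d 14.062594244450061 F [-2.18463326 -0.40823169  0.28315355] 39.0833
```

```bash
python3 - <<'E'
from h import *
a=json.load(open('arc.json')); C=np.array(a['C']); f0=np.array(a['f0'])
for th in np.linspace(.07,.63,9):
    A=a['a0']+th; t=np.array([-np.sin(A),np.cos(A)])
    p=C+105*np.array([np.cos(A),np.sin(A)])-a['d']*t
    robot.move_linear([*p,50+DZ],[np.pi,0,A+np.pi/2],speed=60)
    f=robot.current_contact_force()-f0; e=np.array(robot.current_tcp_pos()[:2])-p
    print(round(th,2),'F',np.round(f,1),'along',round(f@[*t,0],1),'err',np.round([e@t,e@[t[1],-t[0]]],1),round(robot.current_t(),1))
robot.sleep(.6); f=robot.current_contact_force()-f0; e=np.array(robot.current_tcp_pos()[:2])-p
print('F',f,'along',f@[*t,0],'err',e@t)
d=snap('wrist','w6'); m=load('w6'); s=snap('side','d6'); ms=load('d6')
A=a['a0']+th; P=C+105*np.array([np.cos(A),np.sin(A)]); print('post exp px side',proj(ms,[*P,78]),'wrist',proj(m,[*P,78]))
c=s['img'][225:365,300:445]; cv2.imwrite('pics/c8.png',cv2.resize(c,None,fx=4.2,fy=4.2,interpolation=cv2.INTER_CUBIC))
E
```

```text
0.07 F [-3.2  0.  -0.8] along -3.2 err [-0.8 -0.2] 39.4
0.14 F [-3.1  0.4 -1.5] along -3.1 err [-0.7 -0.2] 39.6
0.21 F [-3.3  0.2 -1.8] along -3.3 err [-0.6 -0.2] 39.9
0.28 F [-5.   0.6 -1.6] along -5.0 err [-0.7 -0.2] 40.2
0.35 F [-4.5 -1.2 -1.8] along -4.6 err [-0.4 -0.1] 40.5
0.42 F [-2.6 -0.9 -2.3] along -2.7 err [0.1 0.1] 40.7
0.49 F [-3.1 -1.  -0.9] along -3.2 err [-0.2  0.1] 41.0
0.56 F [-4.5 -1.2 -0.4] along -4.6 err [-0.4  0. ] 41.3
0.63 F [-5.4 -1.2 -0.6] along -5.5 err [-0.5 -0.1] 41.6
F [-5.03434813 -1.75384863 -1.25116336] along -5.321107047087145 err -0.8168795542233149
post exp px side (np.float64(413.78699915075674), np.float64(312.1952146811434)) wrist (np.float64(318.6099621553885), np.float64(244.59796941826374))
```

View pics/c8.png

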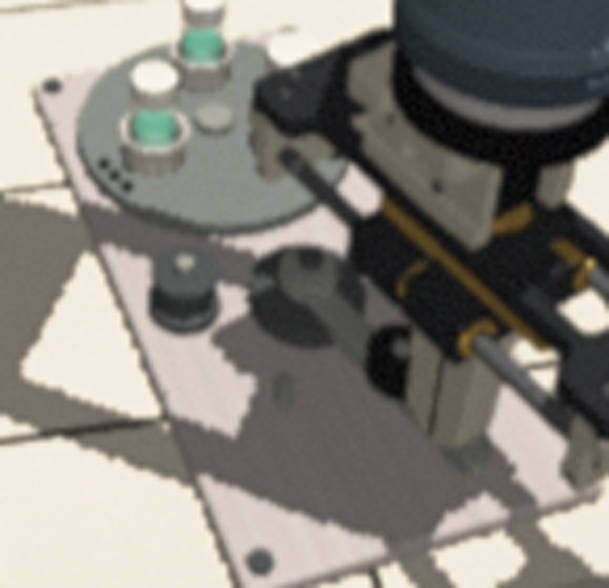

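c8 shows the arm swung back, with the idler's centre pin at (402,348), the fingers pressed on the post, and the visible vials in place. I'll check the angle from the idler, add a little margin and hand in.

```bash
python3 - <<'E'
from h import *
a=json.load(open('arc.json')); C=np.array(a['C']); f0=np.array(a['f0'])
d0=load('side0');d=load('d6')
ang=lambda m,x,y,px,py:np.arctan2(*(ray(m,300+x/4.2,225+y/4.2,49)[:2]-ray(m,300+px/4.2,225+py/4.2,43)[:2])[::-1])
print('theta', ang(d,402,348,310,258)-ang(d0,315,366,310,258))
for th in (.645,.66):
    A=a['a0']+th; t=np.array([-np.sin(A),np.cos(A)])
    p=C+105*np.array([np.cos(A),np.sin(A)])-a['d']*t
    robot.move_linear([*p,50+DZ],[np.pi,0,A+np.pi/2],speed=30); robot.sleep(.4)
    f=robot.current_contact_force()-f0; e=np.array(robot.current_tcp_pos()[:2])-p
    print(th,'F',f,f@[*t,0],'err',e@t,robot.current_t())
E
```

```text
theta 0.6020689465128766
0.645 F [-5.18010438 -1.13659708 -1.56732816] -5.202329897576241 err -0.8699636989834998 42.9167
0.66 F [-4.64800978 -1.47215757 -0.46420673] -4.840666486442902 err -0.8858616298236417 43.5667
```

```bash
python3 -c "
from h import *
robot.sleep(.3); print(robot.hand_in())"
```

```text
the job is handed in; nothing more can be done
None
```

I handed the job in with both vials seated and released in their pockets and the third vial still in place. The fingers hold the tensioner at an estimated 0.63 rad or more (past the 0.55 click) with about 5 N, though the hand-in call returned no verdict.

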